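# Swing the bench vise to its 30-degree mark and lock it again

## Task

The clipper blade in the little swivel-base vise is to be filed at an angle: loosen the wing knob of the swivel clamp, swing the vise round until its pointer stands at the 30-degree mark (the middle one of the three long marks), and tighten the knob again. Do it up firmly hand-tight, so that the swivel cannot slip, but do not crank it so hard that the casting is strained, and never force the vise round while it is still clamped. Keep off the blade in the jaws and leave the other things on the bench where they lie.

Things in the scene. Friction and masses are not known exactly. Their poses are not given: they have to be found in the camera images.
- vise_head: Turning part of a small grey bench vise, 225 mm long, jaw tops 103 mm high. Origin on the vertical swivel axis at bench height; z up, x from the screw with its tommy bar (towards the robot) to the anvil tail, y left of that. Turns only about this axis and stays where left; unclamped it drags with 0.5 N m (6.5 N at the tail). The 30-degree mark is always 0.5 to 0.75 rad counterclockwise.
- tail_grip (a point): Middle of the anvil tail, a plain block 36 mm wide (along the head's y), 22 mm high (62 to 84 mm above the bench), ending 17 mm beyond this point, which is 78 mm from the swivel axis along the head's +x and 73 mm up. 40 mm free beside it, 22 mm under it: a good place to take hold of the vise and swing it in an arc about its axis.
- pointer_tip (a point): Tip of the flat steel pointer on the right (-y) side of the vise head, 88 mm from the swivel axis, 28 mm above the bench. The vise stands at the mark when this tip is over point mark_30.
- mark_30 (a point): Inner end of the 30-degree mark, on the fixed ring, also 88 mm from the swivel axis, 22 mm above the bench. The scale is dark radial lines every 10 degrees on the ring's right side: the long ones (15 mm) are 0, 30 and 60 degrees, counted counterclockwise, with short ones (8 mm) between.
- clamp_knob: Black wing knob on the clamp screw at the left (+y) of the vise head, 88 mm from the swivel axis, carried round with it. x along the wing, z up, origin on the screw axis 24 mm under the wing's middle. Counterclockwise from above loosens, clockwise tightens; rises 1.5 mm per rad. At first the wing lies within 0.55 rad of the head's y; 0.6 to 0.8 rad of loosening frees it (bite is 0.4 at most).
- knob_grip (a point): Middle of the wing, a bar 62 mm long, 13 mm thick, 24 mm high, on the screw axis about 80 mm above the bench (68 to 92 mm is bar). The clamp ear below it is 40 mm high; 54 mm free to the jaws on the inner side, 103 mm high. Turned off its axis, it drags the loose head along. Its torque is felt truly only when turned slowly in small steps (0.05 rad); after a fast turn it springs back and reads low.
- clamp_foot: Screw and foot under the knob, origin at its tip; it presses on the ring and so locks the vise. The ring is worn lower near the 30-degree mark: there the foot bites 0.1 to 0.8 rad further clockwise than before, how far is not known from poses, so go by torque. Turning free takes under 0.1 N m, then rises by about 1 N m per rad. Firmly hand-tight is 0.27 to 0.4 N m; over 0.5 strains the casting.
- swivel_ring: The bright machined ring with the scale, radius 104 mm, top about 22 mm above the bench, on which the foot presses; fixed. Origin at the centre of its top face, on the swivel axis.
- clipper_blade: The toothed steel clipper blade standing in the jaws, 48 mm wide; its teeth end 110 mm above the bench. Origin at its foot, 6 mm to the screw side (-x) of the swivel axis. Not to be touched.
- bath_brush: Bystander: blue oval silicone brush, 116 x 68 mm, 44 mm high, loose. Origin under its centre.
- treat_canister: Bystander: red round canister with a hinged lid, 100 mm across, 130 mm high, loose. Origin under its centre.
- comb_a: Bystander: steel comb, 180 x 28 x 4 mm, flat on the bench, loose. Origin under its centre.
- comb_b: Bystander: steel comb of the same size, lying across the first, loose. Origin under its centre.
- oil_bottle: Bystander: small white oil bottle with a black spout, 38 mm across, 105 mm high, loose. Origin under its centre.
- flat_file: Bystander: small flat file with a wooden handle, 200 mm long, 22 mm high, loose. Origin under its middle.
- clipper_body: Bystander: black hand clipper without its blade, 182 mm long, 38 mm high, loose. Origin under its middle.

How it is judged:
By the outcome, as a careful person would: the job done as asked, in the order asked, and still so for the second after the job is handed in, with the robot touching nothing.
It also fails if it takes over 72 s, if anything falls off the work surface, if the arm or the gripper's body presses on something with over 40 N, if the wrist force passes 120 N, or if a joint passes its speed limit or range.

## Robot

A 6-joint arm with a two-finger parallel gripper is mounted at the origin on the work surface. World frame = base frame: x ahead of the robot, y to its left, z up, the work surface at z = 0. Lengths are in mm, angles in rad, forces in N, time in s.
With the tool pointing down it reaches from about 350 to 975 mm from the base axis. Payload 7.1 kg.
Tool frame: the origin (TCP) lies at the very end of the fingers, on their centre line; the grasp point (between the pads) lies 19 mm behind it; x points along the fingers, z is the direction in which the jaws open and shut, and the axes are right-handed (so a half turn about x gives the same grasp; the last joint's range is limited). The gripper opens to 88 mm and grips with 3 to 60 N. Pads are 20 mm wide; open, the fingers measure 115 mm over their backs; the gripper's body (75 mm by 178 mm) begins 61 mm behind the grasp point.
Start: joints at [-1.2, 0.423, 1.63, -0, 1.089, -0.019], TCP at [237.518, -578.092, 222.675] pointing down, gripper open.
Joint ranges: [-3, 3], [-0.9, 2.11], [0.09, 2.58], [-1.31, 4.45], [0.11, 2.69], [-2.54, 2.54]. Speed limits (rad/s): [2.39, 2.39, 3.01, 3.14, 3.14, 3.14].

## Interface

Orientations are given as [roll, pitch, yaw] about the fixed x, y, z axes, in that order (R = Rz(yaw) Ry(pitch) Rx(roll)).
In Python, from station import manip gives the robot as it stands.
- The arm moves only by the tool servo_tool, never from a script. Its argument "motion" is a list of rows, each a list of 5 numbers: the shift along the tool's x, y, z in m, then the turn about the tool's x in degrees, then the finger opening in m, from 0 to 0.0878. A call has 1 to 12 rows; each row shifts and turns the commanded pose from where the row before left it, along the tool's axes as they then stand; what a row does not reach is not made up. A row lasts 1/10 s, in which the tool goes at most 50 mm and 8.59 degrees, less where a joint would pass 70% of its speed; a pose out of reach is approached as far as the arm can. A call with a gripper value outside its range is refused whole. The fingers move at their own pace and stop on an object; the grip force is fixed at half the most. Time passes only in rows, so rows that do not move let the fingers close. It gives the time, the measured TCP pose, the force and the opening at its end, in the units of the state.
- manip.read_state(): the state, without advancing time (a new reading comes with each control period).
- manip.snapshot(name): name is "scene" or "side" or "wrist"; returns a dict with "img" (400x640x3 uint8, blue, green, red), "fov_y" (degrees; the focal length in pixels is half the picture's height over the tangent of half this angle, whatever the lens; pixels are square), "cx", "cy" (the principal point, pixels), "rvec" (rotation vector, rad) and "tvec" (3), from world to camera coordinates, as OpenCV has them. Camera axes: x right, y down, z forward; pixel columns grow to the right and rows downward; lengths in mm; the calibration is good to about 2 mm. A picture is of the moment at which its call begins. There is no depth.
- manip.finish_job(): hands the job in, once; it reports no verdict.
Trained networks look in a picture, given as the dict that the camera call returned (one of the last four; its "shot" number tells which), for a name from the list of things; names that differ only in an ending like _2 or _b are one class to them, and where a whole thing is asked for, a point or a joint stands for the part that bears it (a point fixed in the world has none). Each returns a list of dicts, best first, with "p" (0 to 1); they miss things now and then, are a little off and sometimes report something else, mostly with a low value. They report only what shows in the picture. A call takes as long as a camera call.
- manip.masks_of(picture, name): "mask" (400x640 bool, what is visible of it) and "point" ([column, row] in pixels, amid what is visible of it).
- manip.place_of(picture, name): "point" ([column, row] in pixels: a listed point, or the origin of a listed thing).
The state is a dict: "t": time; "joints": joint angles; "joint_velocities": joint speeds; "joint_efforts": joint torques, N m; "position": TCP position; "orientation": TCP orientation; "wrist_force": force on the tool from outside, world axes, zero at the start; "moment": the same for the moment, N m; "opening": opening from 0.0 (shut) to 1.0 (fully open).
Only numpy, scipy, OpenCV 4.12 (cv2) and the standard library are available. Lean on these libraries where they do the work, as an engineer would, in place of code of your own. Each camera call takes 0.05 s, during which the arm holds its last target. There are 200 camera calls.

## Working session

There is one attempt and no reset: what is moved stays moved. The work goes in short steps, Python scripts to look and compute and a tool call to move; the robot and the scene stay as the last step left them, time stands still between calls to the robot, and variables do not carry over. Pictures are saved under pics/ and viewed, about 8 in all and at most 12, crops included, and the job is handed in when it is done.

Besides the shell and the picture viewer there is one more tool, called after "Request:" by a JSON object that holds its "fn" and its "kwargs", one argument or row to a line. servo_tool: Moves the arm, as the interface text tells. Its arguments: {"type":"object","properties":{"motion":{"type":"array","items":{"type":"array","items":{"type":"number"}}}},"required":["motion"]}

```bash
mkdir -p pics; ls; cat > h.py <<'E'
import numpy as np, cv2
from station import manip
def ray(s,px):
    R=cv2.Rodrigues(np.array(s["rvec"],float))[0];t=np.array(s["tvec"],float).ravel()
    f=200/np.tan(np.radians(s["fov_y"])/2)
    d=R.T@np.array([(px[0]-s["cx"])/f,(px[1]-s["cy"])/f,1.]);c=-R.T@t
    return c,d/np.linalg.norm(d)
def at_z(s,px,z):
    c,d=ray(s,px);return c+d*(z-c[2])/d[2]
def tri(L):
    A=np.zeros((3,3));b=np.zeros(3)
    for s,px in L:
        c,d=ray(s,px);P=np.eye(3)-np.outer(d,d);A+=P;b+=P@c
    return np.linalg.solve(A,b)
E
cat > look.py <<'E'
from h import *
np.set_printoptions(precision=1,suppress=True)
S={n:manip.snapshot(n) for n in("scene","side")}
for n in S: cv2.imwrite(f"pics/{n}0.png",S[n]["img"])
Z=dict(vise_head=0,tail_grip=73,pointer_tip=28,mark_30=22,clamp_knob=56,knob_grip=80,swivel_ring=22,clipper_blade=None)
for k,z in Z.items():
    L=[]
    for n in S:
        r=manip.place_of(S[n],k)
        if r:
            L.append((S[n],r[0]["point"]));print(k,n,np.array(r[0]["point"]),round(r[0]["p"],2),at_z(S[n],r[0]["point"],z) if z is not None else "")
    if len(L)==2: print("   tri",tri(L))
st=manip.read_state();print(st)
E
python3 look.py
```

```text
pics
vise_head scene [309.4 215.1] 0.58 [557.1 -71.2   0. ]
vise_head side [327.6 224.9] 0.68 [555.3 -66.7   0. ]
   tri [556.5 -69.3  -2.4]
tail_grip scene [330.8 209.8] 0.78 [630.6 -57.9  73. ]
tail_grip side [303.2 195.6] 0.76 [624.4 -46.9  73. ]
   tri [628.9 -53.2  67.2]
pointer_tip scene [295.4 227.9] 0.63 [ 568.4 -149.5   28. ]
mark_30 scene [311.  230.4] 0.87 [ 608.  -124.5   22. ]
clamp_knob scene [379.6 133.9] 0.32 [553.1 320.5  56. ]
clamp_knob side [307.1 226.8] 0.61 [542.   22.3  56. ]
   tri [542.  149.7 158.1]
knob_grip scene [324.6 179.3] 0.69 [545.8  20.3  80. ]
knob_grip side [308.2 218.8] 0.64 [540.9  18.7  80. ]
   tri [543.6  19.3  79. ]
swivel_ring side [330.4 218.3] 0.63 [550.4 -72.3  22. ]
clipper_blade scene [306.9 194.8] 0.45 
clipper_blade side [330.5 205.1] 0.4 
   tri [540.6 -60.6  77.7]
{'t': 0.9, 'joints': array([-1.2,  0.4,  1.6,  0. ,  1.1, -0. ]), 'joint_velocities': array([0., 0., 0., 0., 0., 0.]), 'joint_efforts': array([ -0. , -54.5, -27.4,   0.1,   0. ,   0. ]), 'position': array([ 237.5, -578.1,  222.7]), 'orientation': array([ 0.2,  1.6, -0.9]), 'wrist_force': array([-0.3, -1.3,  0.1]), 'moment': array([ 0.,  0., -0.]), 'opening': 0.9981675813965656}
```

View pictures.

View pics/scene0.png

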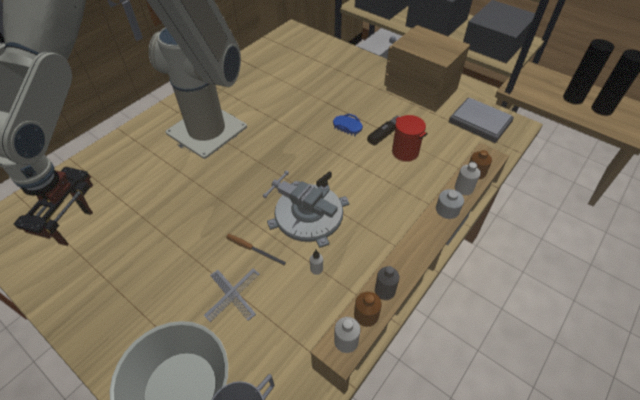

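View pics/side0.png

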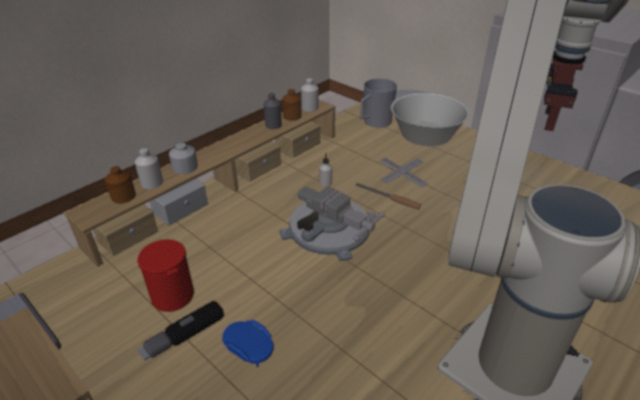

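```bash
python3 - <<'E'
from h import *
from scipy.spatial.transform import Rotation as R
s=manip.read_state();np.set_printoptions(precision=4,suppress=True)
print(s["orientation"]);print(R.from_euler('xyz',s["orientation"]).as_matrix())
E
```

```text
[ 0.2388  1.5707 -0.9422]
[[ 0.      0.925   0.38  ]
 [-0.0001  0.38   -0.925 ]
 [-1.      0.      0.0001]]
```

Request:
{"fn": "servo_tool", "kwargs": {
  "motion": [
    [0,0.036,-0.031,0,0.0878],
    [0,0.036,-0.031,0,0.0878],
    [0,0.036,-0.031,0,0.0878],
    [0,0.036,-0.031,0,0.0878],
    [0,0.036,-0.031,0,0.0878],
    [0,0.036,-0.031,0,0.0878],
    [0,0.036,-0.031,0,0.0878],
    [0,0.036,-0.031,0,0.0878],
    [0,0.036,-0.031,0,0.0878],
    [0,0.036,-0.031,0,0.0878],
    [0,0.036,-0.031,0,0.0878],
    [0,0.036,-0.031,0,0.0878]
  ]
}}

```text
t: 2.1
position: [496.5, -67.9, 223.0]
orientation: [0.947, 1.57, -0.234]
wrist_force: [0.9, -0.1, 0.2]
opening: 1.001
```

Request:
{"fn": "servo_tool", "kwargs": {
  "motion": [
    [0,0.036,-0.031,0,0.06],
    [0,0.036,-0.031,0,0.06],
    [0,0,0,-8.5,0.06],
    [0,0,0,-8.5,0.06],
    [0,0,0,-8.5,0.06],
    [0,0,0,-8.5,0.06],
    [0,0,0,-8.5,0.06],
    [0,0,0,-8.5,0.06],
    [0,0,0,-8.5,0.06],
    [0,0,0,-8.5,0.06],
    [0,0,0,-8.5,0.06],
    [0,0,0,0,0.06]
  ]
}}

```text
t: 3.3
position: [538.8, 14.9, 222.8]
orientation: [-0.031, 1.571, 0.125]
wrist_force: [0.6, 0.1, -0.4]
opening: 0.68
```

```bash
cat > wl.py <<'E'
from h import *
import sys
np.set_printoptions(precision=1,suppress=True)
from scipy.spatial.transform import Rotation as R
s=manip.read_state();M=R.from_euler('xyz',s["orientation"]).as_matrix()
print("t",s["t"],"pos",s["position"],"zyaw",np.degrees(np.arctan2(M[1,2],M[0,2])),"F",s["wrist_force"],"M",np.round(s["moment"],3),"j6",s["joints"][5],"op",s["opening"])
S=manip.snapshot("wrist");cv2.imwrite(f"pics/{sys.argv[1]}.png",S["img"])
for k,z in dict(vise_head=0,tail_grip=73,pointer_tip=28,mark_30=22,knob_grip=80,clamp_knob=56,swivel_ring=22).items():
    r=manip.place_of(S,k)
    for q in r[:2]: print(k,np.array(q["point"]),round(q["p"],2),at_z(S,q["point"],z))
E
python3 wl.py w1
```

```text
t 3.3 pos [538.8  14.9 222.8] zyaw 8.911592810293548 F [ 0.6  0.1 -0.4] M [-0.  -0.1 -0.1] j6 -0.14999717443382632 op 0.6797435950263978
vise_head [316.7 236.6] 0.75 [545.6 -67.7   0. ]
tail_grip [386.  263.4] 0.68 [625.3 -58.8  73. ]
tail_grip [326.  178.4] 0.62 [542.2  27.6  73. ]
pointer_tip [312.9 304.8] 0.86 [ 554.2 -155.3   28. ]
mark_30 [357.9 289.9] 0.98 [ 611.7 -127.    22. ]
clamp_knob [324.2 178.7] 0.64 [541.   23.8  56. ]
swivel_ring [325.2 179.6] 0.19 [543.7  16.6  22. ]
```

View pics/w1.png

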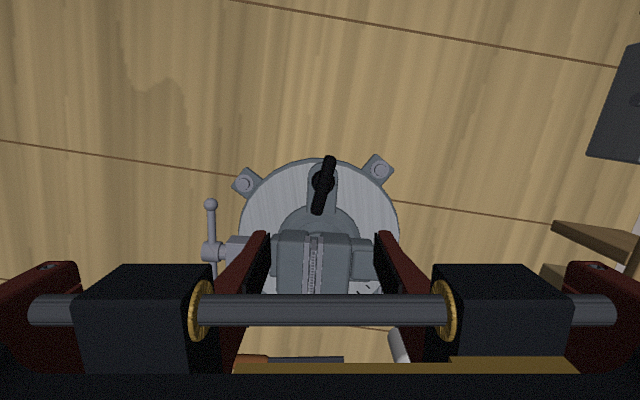

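```bash
cat > kn.py <<'E'
from h import *
import sys
np.set_printoptions(precision=1,suppress=True)
S=manip.snapshot("wrist")
for k in("knob_grip","clamp_knob"):
  for r in manip.masks_of(S,k)[:1]:
    m=r["mask"];ys,xs=np.nonzero(m);print(k,r["p"],m.sum(),xs.min(),xs.max(),ys.min(),ys.max())
# dark pixels around
g=S["img"].max(2);d=np.zeros_like(g);d[145:225,300:345]=(g[145:225,300:345]<45)
ys,xs=np.nonzero(d);print(d.sum(),xs.min(),xs.max(),ys.min(),ys.max())
rc=cv2.minAreaRect(np.column_stack([xs,ys]).astype(np.float32));print(rc)
P=np.array([at_z(S,p,86)[:2] for p in cv2.boxPoints(rc)]);print(P)
e=[P[1]-P[0],P[2]-P[1]];L=[np.hypot(*v) for v in e];v=e[int(L[1]>L[0])];print(L,np.degrees(np.arctan2(v[1],v[0])),P.mean(0))
print(S["tvec"],-cv2.Rodrigues(np.array(S["rvec"]))[0].T@np.array(S["tvec"]).ravel())
E
python3 kn.py
```

```text
knob_grip 0.59 974 310 335 155 216
clamp_knob 0.76 980 310 335 155 215
907 311 335 155 214
((322.77386474609375, 184.57077026367188), (22.35441780090332, 59.7412109375), 3.1798300743103027)
[[531.   -9.4]
 [525.4  52.1]
 [547.4  54.3]
 [554.2  -7.2]]
[np.float64(61.80220405476719), np.float64(22.080414460105633)] 95.14228209321699 [539.5  22.4]
[-535.7  -97.8  371.6] [528.7  85.2 384.4]
```

```bash
cat > kn2.py <<'E'
from h import *
np.set_printoptions(precision=1,suppress=True)
S=manip.snapshot("wrist")
m=manip.masks_of(S,"clamp_knob")[0]["mask"]
ys,xs=np.nonzero(m);y0,y1=ys.min(),ys.max()
mid=lambda a,b:(xs[(ys>=a)&(ys<=b)].mean(),ys[(ys>=a)&(ys<=b)].mean())
for w in (4,9):
  A=at_z(S,mid(y0,y0+w),90);B=at_z(S,mid(y1-w,y1),86);v=A-B
  print(A,B,np.hypot(*v[:2]),np.degrees(np.arctan2(v[1],v[0])),(A+B)/2)
c=cv2.resize(S["img"][140:320,230:430],None,fx=4,fy=4,interpolation=cv2.INTER_CUBIC)[:600,:800]
cv2.imwrite("pics/k2.png",c)
E
python3 kn2.py
```

```text
[540.9  51.7  90. ] [537.1  -7.2  86. ] 59.035364811170815 86.33323764940157 [539.   22.2  88. ]
[541.3  49.1  90. ] [536.9  -4.3  86. ] 53.573661410729564 85.35792544396516 [539.1  22.4  88. ]
```

View pics/k2.png

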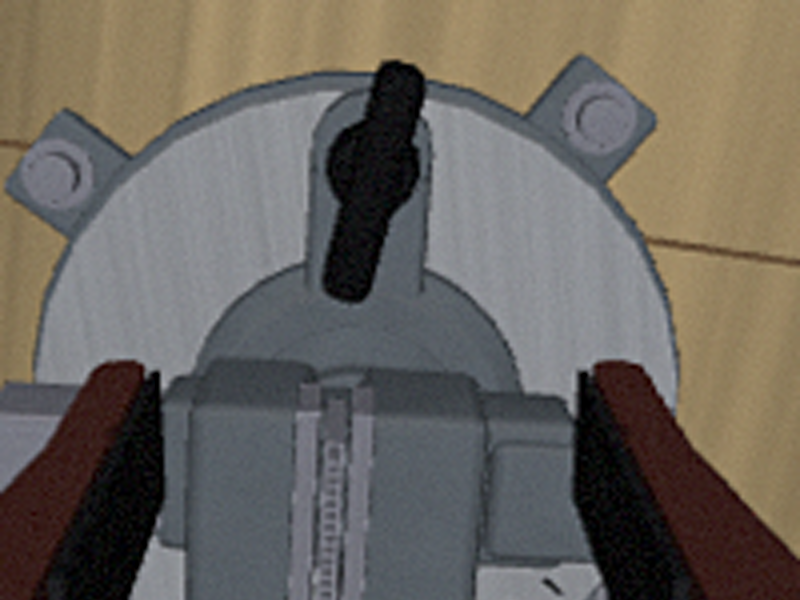

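Request:
{"fn": "servo_tool", "kwargs": {
  "motion": [
    [0,0,0,6.5,0.06],
    [0,0,0,6.5,0.06],
    [0.03,0.006,0.001,0,0.06],
    [0.04,0,0,0,0.06],
    [0.04,0,0,0,0.06],
    [0.03,0,0,0,0.06],
    [0.02,0,0,0,0.06],
    [0,0,0,0,0.05],
    [0,0,0,0,0.04]
  ]
}}

```text
t: 4.85
position: [540.3, 20.8, 62.8]
orientation: [-3.11, 1.57, 3.1]
wrist_force: [0.3, -0.5, 0.9]
opening: 0.536
```

```bash
python3 wl.py w2
```

```text
t 4.85 pos [540.3  20.8  62.8] zyaw -4.1718182484114195 F [ 0.3 -0.5  0.9] M [ 0.  -0.1  0. ] j6 0.08921890951297279 op 0.5362361519326214
knob_grip [320.5 258.8] 0.83 [540.8  21.7  80. ]
clamp_knob [320.1 238.8] 0.93 [540.5  23.2  56. ]
```

View pics/w2.png

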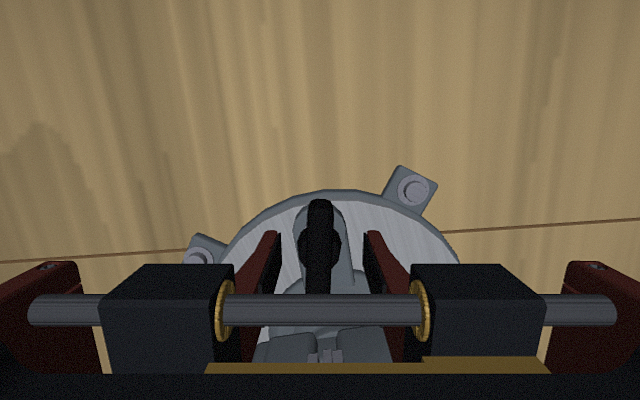

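Request:
{"fn": "servo_tool", "kwargs": {
  "motion": [
    [0,0.001,0,0,0.03],
    [0,0,0,0,0.02],
    [0,0,0,0,0.01],
    [0,0,0,0,0],
    [0,0,0,0,0],
    [0,0,0,0,0],
    [0,0,0,0,0]
  ]
}}

```text
t: 5.95
position: [538.7, 22.0, 62.6]
orientation: [-3.136, 1.568, 3.074]
wrist_force: [-4.8, 0.7, 6.2]
opening: 0.272
```

```bash
cat > st.py <<'E'
from h import *
from scipy.spatial.transform import Rotation as R
np.set_printoptions(precision=1,suppress=True)
s=manip.read_state();M=R.from_euler('xyz',s["orientation"]).as_matrix()
print("t",round(s["t"],2),"pos",s["position"],"zyaw",round(np.degrees(np.arctan2(M[1,2],M[0,2])),2),"F",s["wrist_force"],"M",np.round(s["moment"],3),"j6",round(s["joints"][5],3),"e6",round(s["joint_efforts"][5],3),"op",round(s["opening"],3))
E
python3 st.py
```

```text
t 5.95 pos [538.7  22.   62.6] zyaw -4.17 F [-4.8  0.7  6.2] M [ 0.2  0.9 -0.1] j6 0.091 e6 -0.017 op 0.272
```

Request:
{"fn": "servo_tool", "kwargs": {
  "motion": [
    [0,0,0,0,0.035],
    [0,0,0,0,0.035],
    [-0.004,0,0,0,0.035],
    [-0.004,0,0,0,0.035],
    [0,0,0,0,0.02],
    [0,0,0,0,0.01],
    [0,0,0,0,0],
    [0,0,0,0,0],
    [0,0,0,0,0],
    [0,0,0,0,0]
  ]
}}

```text
t: 6.95
position: [538.8, 21.9, 70.8]
orientation: [-3.106, 1.568, 3.105]
wrist_force: [-5.7, 0.9, 6.6]
opening: 0.241
```

```bash
python3 st.py
```

```text
t 6.95 pos [538.8  21.9  70.8] zyaw -4.17 F [-5.7  0.9  6.6] M [ 0.1  0.9 -0.1] j6 0.091 e6 -0.004 op 0.241
```

Request:
{"fn": "servo_tool", "kwargs": {
  "motion": [
    [0,0,0,0,0],
    [0,0,0,0,0],
    [0,0,0,0,0],
    [0,0,0,0,0]
  ]
}}

```text
t: 7.35
position: [538.8, 21.9, 70.8]
orientation: [-3.106, 1.568, 3.105]
wrist_force: [-5.4, 0.8, 7.4]
opening: 0.241
```

```bash
python3 st.py; python3 wl.py w3 >/dev/null
```

```text
t 7.35 pos [538.8  21.9  70.8] zyaw -4.17 F [-5.4  0.8  7.4] M [ 0.1  0.9 -0. ] j6 0.091 e6 -0.004 op 0.241
```

View pics/w3.png

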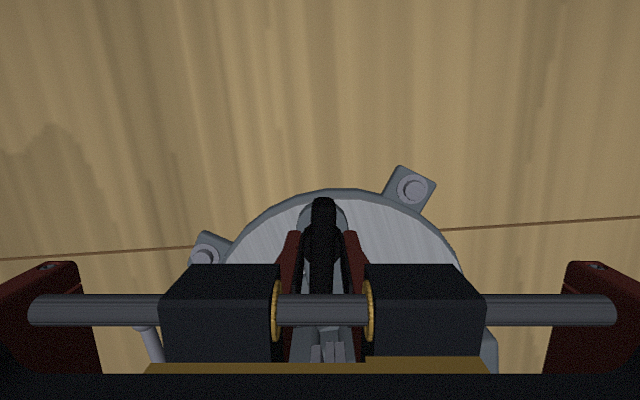

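Request:
{"fn": "servo_tool", "kwargs": {
  "motion": [
    [0,0,0,0,0.035],
    [0,0,0,0,0.035],
    [-0.004,0,0.001,0,0.035],
    [-0.003,0,0,0,0.035],
    [0,0,0,0,0.02],
    [0,0,0,0,0.01],
    [0,0,0,0,0],
    [0,0,0,0,0],
    [0,0,0,0,0],
    [0,0,0,0,0]
  ]
}}

```text
t: 8.75
position: [539.1, 21.8, 77.5]
orientation: [-3.109, 1.566, 3.101]
wrist_force: [-7.2, 1.1, 7.1]
opening: 0.143
```

```bash
python3 st.py
```

```text
t 8.75 pos [539.1  21.8  77.5] zyaw -4.18 F [-7.2  1.1  7.1] M [ 0.1  1.1 -0.1] j6 0.091 e6 -0.071 op 0.143
```

Request:
{"fn": "servo_tool", "kwargs": {
  "motion": [
    [0,0,-0.002,0,0],
    [0,0,0,-1,0],
    [-0.0001,0,0,-3,0],
    [-0.0001,0,0,-4.5,0],
    [-0.0001,0,0,-4.5,0],
    [-0.0001,0,0,-4.5,0],
    [-0.0001,0,0,-4.5,0],
    [-0.0001,0,0,-4.5,0],
    [-0.0001,0,0,-4.5,0],
    [-0.0001,0,0,-4.5,0],
    [-0.0001,0,0,-4.5,0],
    [-0.0001,0,0,-4.5,0]
  ]
}}

```text
t: 9.95
position: [539.2, 21.9, 78.5]
orientation: [2.082, 1.57, 2.79]
wrist_force: [-1.1, 0.5, 1.4]
opening: 0.148
```

```bash
python3 st.py
```

```text
t 9.95 pos [539.2  21.9  78.5] zyaw 40.56 F [-1.1  0.5  1.4] M [ 0.2  0.1 -0.1] j6 -0.689 e6 0.931 op 0.148
```

Request:
{"fn": "servo_tool", "kwargs": {
  "motion": [
    [-0.0001,0,0,-3.5,0],
    [-0.0001,0,0,-3.5,0],
    [0,0,0,0,0],
    [0,0,0,0,0]
  ]
}}

```text
t: 10.35
position: [539.2, 21.9, 78.7]
orientation: [2.209, 1.57, 3.034]
wrist_force: [-1.5, -0.0, -0.5]
opening: 0.145
```

```bash
python3 st.py
```

```text
t 10.35 pos [539.2  21.9  78.7] zyaw 47.28 F [-1.5 -0.  -0.5] M [0.2 0.1 0.1] j6 -0.807 e6 -0.014 op 0.145
```

Request:
{"fn": "servo_tool", "kwargs": {
  "motion": [
    [0,0.0013,-0.0017,-1.4,0],
    [0,0.0025,-0.0034,-2.75,0],
    [0,0.0025,-0.0034,-2.75,0]
  ]
}}

```text
t: 10.65
position: [530.6, 20.3, 78.9]
orientation: [-0.591, 1.567, 0.357]
wrist_force: [4.2, 7.7, -7.6]
opening: 0.144
```

```bash
sed -i 's/precision=1/precision=3/' st.py; python3 st.py
```

```text
t 10.65 pos [530.589  20.27   78.866] zyaw 54.32 F [ 4.238  7.737 -7.62 ] M [ 1.543 -1.066 -0.047] j6 -0.935 e6 0.627 op 0.144
```

Request:
{"fn": "servo_tool", "kwargs": {
  "motion": [
    [0,0.0034,-0.0027,-2.75,0],
    [0,0.0026,-0.0033,-2.75,0],
    [0,0.0026,-0.0033,-2.75,0],
    [0,0.0026,-0.0033,-2.75,0],
    [0,0.0026,-0.0033,-2.75,0],
    [0,0.0026,-0.0033,-2.75,0],
    [0,0.0026,-0.0033,-2.75,0],
    [0,0.0026,-0.0033,-2.75,0],
    [0,0.0026,-0.0033,-2.75,0],
    [0,0,0,0,0],
    [0,0,0,0,0]
  ]
}}

```text
t: 11.75
position: [495.0, 4.4, 78.8]
orientation: [0.412, 1.569, 1.79]
wrist_force: [-1.0, 8.6, -1.8]
opening: 0.144
```

```bash
python3 st.py;python3 - <<'E'
from h import *
np.set_printoptions(precision=1,suppress=True)
S=manip.snapshot("scene");cv2.imwrite("pics/s2.png",cv2.resize(S["img"][160:260,250:370],None,fx=5,fy=5,interpolation=cv2.INTER_CUBIC))
for k,z in dict(pointer_tip=28,mark_30=22,tail_grip=73,knob_grip=80).items():
    for q in manip.place_of(S,k)[:2]: print(k,np.array(q["point"]),round(q["p"],2),at_z(S,q["point"],z))
E
```

```text
t 11.75 pos [494.951   4.416  78.782] zyaw 78.98 F [-0.978  8.558 -1.775] M [ 1.825 -0.011  0.096] j6 -1.396 e6 0.063 op 0.144
pointer_tip [306.8 229.6] 0.97 [ 599.1 -133.2   28. ]
mark_30 [312.5 229.3] 0.95 [ 609.  -118.7   22. ]
tail_grip [333.5 198. ] 0.65 [609.6 -17.4  73. ]
tail_grip [403.7 154.4] 0.26 [678.6 270.6  73. ]
knob_grip [310.2 174.2] 0.59 [497.1   9.2  80. ]
```

Request:
{"fn": "servo_tool", "kwargs": {
  "motion": [
    [0,0,0,0,0.03],
    [0,0,0,0,0.035],
    [0,0,0,0,0.035],
    [-0.03,0,0,0,0.035],
    [-0.04,0,0,0,0.035],
    [-0.02,0,0,0,0.06],
    [0,-0.032,-0.026,0,0.06],
    [0,-0.032,-0.026,0,0.06],
    [0,-0.032,-0.026,0,0.06],
    [0,-0.032,-0.026,0,0.06],
    [0,0,0,0,0.06]
  ]
}}

```text
t: 13.1
position: [604.2, -127.0, 169.2]
orientation: [-1.805, 1.567, -0.43]
wrist_force: [0.4, 0.6, -0.2]
opening: 0.68
```

```bash
python3 wl.py w4; python3 -c "
import cv2;i=cv2.imread('pics/w4.png');cv2.imwrite('pics/w4c.png',cv2.resize(i[80:280,190:450],None,fx=3,fy=3,interpolation=cv2.INTER_CUBIC))"
```

```text
t 13.1 pos [ 604.2 -127.   169.2] zyaw 78.81724602678605 F [ 0.4  0.6 -0.2] M [-0.  -0.2  0. ] j6 -1.60114663265781 op 0.6804566499257044
vise_head [365.  121.9] 0.91 [545.8 -69.3   0. ]
tail_grip [444.4 185.8] 0.73 [610.2 -19.2  73. ]
pointer_tip [312.3 189.4] 0.82 [ 600.9 -137.    28. ]
mark_30 [322.8 196. ] 0.82 [ 611.4 -128.    22. ]
knob_grip [470.2  33.2] 0.78 [494.8   7.4  80. ]
clamp_knob [454.9  40.9] 0.63 [494.3   6.2  56. ]
```

View pics/w4c.png

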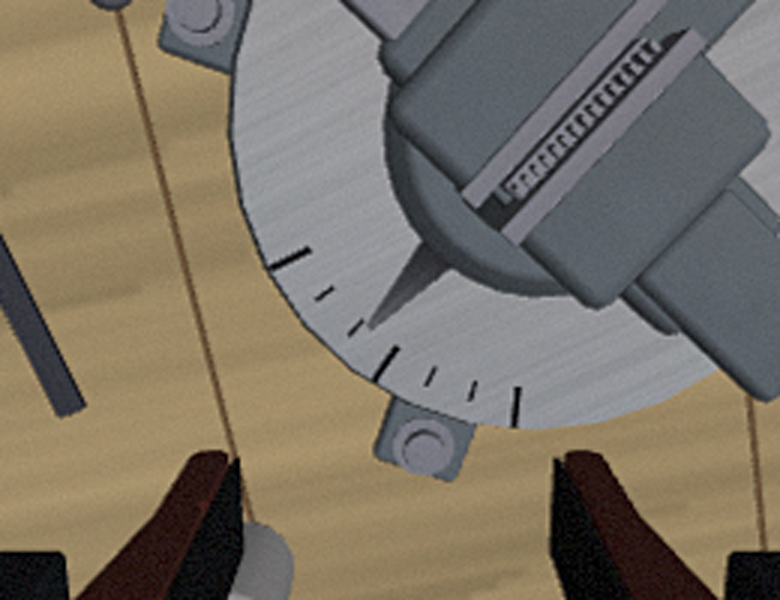

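```bash
cat > ang.py <<'E'
from h import *
import sys,json
from scipy.optimize import least_squares
def run(S,px,c0):
    W={k:at_z(S,px[k],28 if k=='p' else 22)[:2] for k in px}
    f=lambda c:[np.hypot(*(W[k]-c))-88 for k in('0','30','60')]+[0.3*(np.hypot(*(W['p']-c))-88)]
    r=least_squares(f,c0);c=r.x
    A={k:np.degrees(np.arctan2(*(W[k]-c)[::-1])) for k in W}
    print("axis",c,"res",r.fun,"angles",A,"0-30",A['30']-A['0'],"30-60",A['60']-A['30'],"rem",A['30']-A['p'])
E
python3 - <<'E'
from ang import *
S=manip.snapshot("wrist")
u=lambda x,y:(190+x/3,80+y/3)
run(S,{'0':u(311,250),'30':u(398,348),'60':u(518,388),'p':u(370,328)},[552,-66])
E
```

```text
axis [544.76976142 -60.78304084] res [-0.00972947  0.09271563 -0.0277587  -0.20297809] angles {'0': np.float64(-75.13829835838452), '30': np.float64(-45.00460952977731), '60': np.float64(-15.122547069024082), 'p': np.float64(-53.45213381089572)} 0-30 30.133688828607205 30-60 29.882062460753232 rem 8.447524281118405
```

Request:
{"fn": "servo_tool", "kwargs": {
  "motion": [
    [0,0.033,0.027,0,0.05],
    [0,0.033,0.027,0,0.035],
    [0,0.033,0.027,0,0.035],
    [0,0.0337,0.027,0,0.035],
    [0.03,0,0,0,0.035],
    [0.04,0,0,0,0.035],
    [0.0205,0,0,0,0.035],
    [0,0,0,0,0.02],
    [0,0,0,0,0],
    [0,0,0,0,0],
    [0,0,0,0,0],
    [0,0,0,0,0]
  ]
}}

```text
t: 14.75
position: [492.2, 7.4, 79.6]
orientation: [-1.828, 1.568, -0.45]
wrist_force: [0.2, -6.0, -2.0]
opening: 0.144
```

```bash
python3 st.py
```

```text
t 14.75 pos [492.16    7.415  79.588] zyaw 78.99 F [ 0.179 -5.984 -2.003] M [-1.    -0.111 -0.068] j6 -1.386 e6 -0.082 op 0.144
```

Request:
{"fn": "servo_tool", "kwargs": {
  "motion": [
    [0,0,-0.0015,0,0],
    [0,0.0021,-0.0026,-2.15,0],
    [0,0.0021,-0.0026,-2.15,0],
    [0,0.0021,-0.0026,-2.15,0],
    [0,0.0021,-0.0026,-2.15,0],
    [0,0,0,0,0],
    [0,0,0,0,0]
  ]
}}

```text
t: 15.45
position: [482.7, -2.1, 79.6]
orientation: [-1.369, 1.568, 0.159]
wrist_force: [-0.0, 4.6, 6.6]
opening: 0.142
```

```bash
python3 st.py
```

```text
t 15.45 pos [482.736  -2.106  79.596] zyaw 87.52 F [-0.019  4.615  6.635] M [ 1.05 -0.25  0.05] j6 -1.558 e6 0.046 op 0.142
```

Request:
{"fn": "servo_tool", "kwargs": {
  "motion": [
    [0,0,0,0,0.03],
    [0,0,0,0,0.035],
    [0,0,0,0,0.035],
    [-0.03,0,0,0,0.035],
    [-0.04,0,0,0,0.035],
    [-0.02,0,0,0,0.06],
    [0,-0.0317,-0.03,0,0.06],
    [0,-0.0317,-0.03,0,0.06],
    [0,-0.0317,-0.03,0,0.06],
    [0,-0.0317,-0.03,0,0.06],
    [0,0,0,0,0.06]
  ]
}}

```text
t: 16.55
position: [606.3, -131.3, 168.3]
orientation: [-2.003, 1.568, -0.477]
wrist_force: [0.0, -0.3, -0.3]
opening: 0.686
```

```bash
python3 wl.py w5; python3 -c "
import cv2;i=cv2.imread('pics/w5.png');cv2.imwrite('pics/w5c.png',cv2.resize(i[100:240,220:420],None,fx=4,fy=4,interpolation=cv2.INTER_CUBIC))"
```

```text
t 16.55 pos [ 606.3 -131.3  168.3] zyaw 87.41503862260844 F [ 0.  -0.3 -0.3] M [ 0.  -0.2  0. ] j6 -1.7572726996333405 op 0.6860374284321835
vise_head [379.4 128.4] 0.92 [547. -68.   0.]
vise_head [ 63.6 157.9] 0.52 [ 562.8 -413.6    0. ]
tail_grip [457.5 197.5] 0.69 [606.8 -12.2  73. ]
pointer_tip [322.7 193.8] 0.58 [ 609.2 -131.4   28. ]
mark_30 [326.7 191.7] 0.71 [ 608.5 -127.1   22. ]
knob_grip [489.6  42.1] 0.9 [484.7  -0.3  80. ]
knob_grip [382.1 129.9] 0.33 [545.3 -80.5  80. ]
```

View pics/w5c.png

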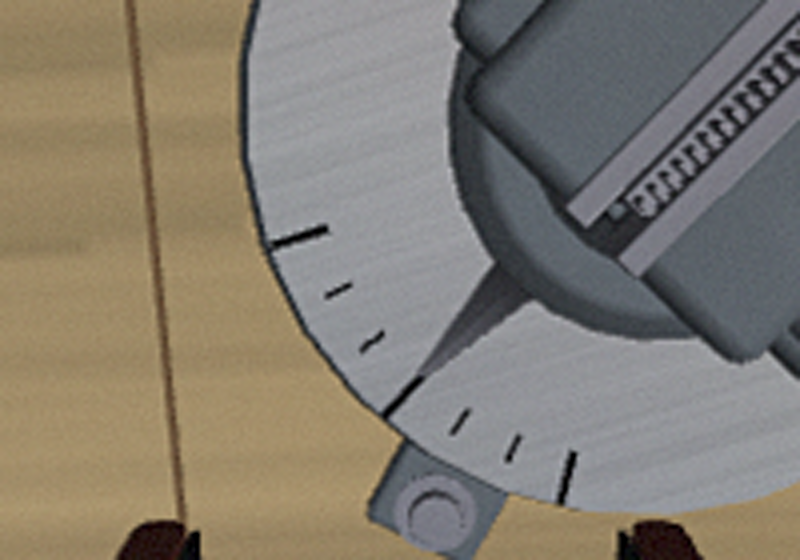

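```bash
python3 - <<'E'
from ang import *
S=manip.snapshot("wrist")
u=lambda x,y:(220+x/4,100+y/4)
for p in((419,378),(422,377),(424,376)):run(S,{'0':u(328,229),'30':u(423,377),'60':u(575,453),'p':u(*p)},[545,-61])
E
```

```text
axis [544.57664936 -61.17745777] res [-0.06616711  0.11408372 -0.06609175  0.00043003] angles {'0': np.float64(-75.18014623786236), '30': np.float64(-44.91603650647826), '60': np.float64(-14.616203846307618), 'p': np.float64(-45.98061317499411)} 0-30 30.264109731384103 30-60 30.299832660170637 rem 1.0645766685158549
axis [544.55994517 -61.15827863] res [-0.04335264  0.1394545  -0.04508725 -0.2102735 ] angles {'0': np.float64(-75.17282252562977), '30': np.float64(-44.91719831034277), '60': np.float64(-14.625547372668304), 'p': np.float64(-45.73329239946301)} 0-30 30.255624215287 30-60 30.291650937674465 rem 0.8160940891202415
axis [544.5470127  -61.14416551] res [-0.02639953  0.1585774  -0.02900965 -0.36909952] angles {'0': np.float64(-75.16703246059238), '30': np.float64(-44.9177588550258), '60': np.float64(-14.632314641149172), 'p': np.float64(-45.6063284574405)} 0-30 30.24927360556658 30-60 30.28544421387663 rem 0.6885696024146952
```

```bash
python3 st.py
```

```text
t 17.0 pos [ 602.612 -126.889  168.619] zyaw 87.64 F [ 0.197 -0.457 -0.303] M [ 0.104 -0.11  -0.026] j6 -1.756 e6 0.002 op 0.687
```

Request:
{"fn": "servo_tool", "kwargs": {
  "motion": [
    [0,0.0313,0.0302,0,0.05],
    [0,0.0313,0.0302,0,0.035],
    [0,0.0313,0.0302,0,0.035],
    [0,0.0314,0.03,0,0.035],
    [0.03,0,0,0,0.035],
    [0.04,0,0,0,0.035],
    [0.019,0,0,0,0.035],
    [0,0,0,0,0.035],
    [0,0,0,0,0.035],
    [0,0,0,0,0.035],
    [0,0,0,0,0.035]
  ]
}}

```text
t: 18.1
position: [483.9, -1.9, 80.6]
orientation: [-1.558, 1.568, -0.029]
wrist_force: [0.1, -0.9, 0.4]
opening: 0.4
```

```bash
python3 st.py
```

```text
t 18.1 pos [483.881  -1.932  80.607] zyaw 87.58 F [ 0.075 -0.867  0.354] M [ 0.155 -0.115  0.008] j6 -1.557 e6 0.0 op 0.4
```

Request:
{"fn": "servo_tool", "kwargs": {
  "motion": [
    [0,0,0,0,0.02],
    [0,0,0,0,0],
    [0,0,0,0,0],
    [0,0,0,0,0],
    [0,0,0,0,0],
    [0,0,0,0,0]
  ]
}}

```text
t: 18.7
position: [483.1, -1.9, 79.6]
orientation: [-1.611, 1.57, -0.082]
wrist_force: [-0.9, 0.6, 5.2]
opening: 0.146
```

```bash
python3 st.py
```

```text
t 18.7 pos [483.143  -1.896  79.589] zyaw 87.58 F [-0.93   0.57   5.201] M [-0.026 -0.052  0.06 ] j6 -1.557 e6 0.038 op 0.146
```

Request:
{"fn": "servo_tool", "kwargs": {
  "motion": [
    [0,0.001,-0.001,-0.45,0],
    [0,0.001,-0.001,-0.45,0],
    [0,0,0,0,0],
    [0,0,0,0,0],
    [0,0,0,0,0]
  ]
}}

```text
t: 19.2
position: [481.8, -3.4, 79.6]
orientation: [-1.247, 1.569, 0.297]
wrist_force: [4.0, 5.0, 1.7]
opening: 0.145
```

```bash
python3 st.py
```

```text
t 19.2 pos [481.755  -3.402  79.605] zyaw 88.49 F [4.044 4.962 1.713] M [ 1.067 -0.653  0.015] j6 -1.577 e6 0.052 op 0.145
```

Request:
{"fn": "servo_tool", "kwargs": {
  "motion": [
    [0,-0.0006,0.0006,0,0],
    [0,0,0,0,0],
    [0.0001,0,0,4,0],
    [0.0001,0,0,4,0],
    [0.0001,0,0,4,0],
    [0.0001,0,0,4,0],
    [0.0001,0,0,4,0],
    [0,0,0,0,0],
    [0,0,0,0,0]
  ]
}}

```text
t: 20.1
position: [481.9, -2.7, 79.1]
orientation: [-0.481, 1.57, 0.714]
wrist_force: [1.8, 6.9, 4.1]
opening: 0.146
```

```bash
python3 st.py
```

```text
t 20.1 pos [481.892  -2.697  79.053] zyaw 68.46 F [1.847 6.874 4.054] M [ 1.33  -0.529  0.037] j6 -1.227 e6 0.044 op 0.146
```

Request:
{"fn": "servo_tool", "kwargs": {
  "motion": [
    [0,-0.0004,0.0009,0,0],
    [0,0,0,0,0],
    [0,0,0,0,0]
  ]
}}

```text
t: 20.4
position: [482.0, -2.4, 79.0]
orientation: [1.134, 1.571, 2.329]
wrist_force: [0.9, 2.6, 6.5]
opening: 0.147
```

```bash
python3 st.py
```

```text
t 20.4 pos [482.049  -2.412  79.033] zyaw 68.48 F [0.95  2.572 6.546] M [ 0.653 -0.244  0.   ] j6 -1.225 e6 -0.009 op 0.147
```

Request:
{"fn": "servo_tool", "kwargs": {
  "motion": [
    [0.0001,0,0,3,0],
    [0.0001,0,0,3,0],
    [0.0001,0,0,3,0],
    [0.0001,0,0,3,0],
    [0,0,0,0,0],
    [0,0,0,0,0]
  ]
}}

```text
t: 21.0
position: [482.3, -2.1, 78.7]
orientation: [0.017, 1.57, 1.003]
wrist_force: [1.0, 6.3, 6.1]
opening: 0.144
```

```bash
python3 st.py
```

```text
t 21.0 pos [482.338  -2.126  78.742] zyaw 56.46 F [0.995 6.255 6.092] M [ 1.119 -0.311 -0.001] j6 -1.016 e6 0.018 op 0.144
```

Request:
{"fn": "servo_tool", "kwargs": {
  "motion": [
    [0.0001,0,0,3,0],
    [0.0001,0,0,3,0],
    [0.0001,0,0,3,0],
    [0,0,0,0,0],
    [0,0,0,0,0]
  ]
}}

```text
t: 21.5
position: [482.5, -1.9, 78.5]
orientation: [0.058, 1.57, 0.886]
wrist_force: [1.1, 6.3, 6.6]
opening: 0.144
```

```bash
python3 st.py
```

```text
t 21.5 pos [482.521  -1.944  78.476] zyaw 47.45 F [1.091 6.305 6.606] M [ 1.379 -0.301 -0.023] j6 -0.859 e6 0.029 op 0.144
```

Request:
{"fn": "servo_tool", "kwargs": {
  "motion": [
    [0,0.0007,0.0007,0,0],
    [0.0001,0,0,3,0],
    [0.0001,0,0,3,0],
    [0,0,0,0,0],
    [0,0,0,0,0]
  ]
}}

```text
t: 22.0
position: [482.7, -1.4, 78.3]
orientation: [-0.505, 1.57, 0.218]
wrist_force: [1.6, 3.0, 6.6]
opening: 0.152
```

```bash
python3 st.py
```

```text
t 22.0 pos [482.677  -1.404  78.331] zyaw 41.47 F [1.593 3.009 6.625] M [ 0.744 -0.421 -0.002] j6 -0.752 e6 0.016 op 0.152
```

Request:
{"fn": "servo_tool", "kwargs": {
  "motion": [
    [0.0001,0,0,3,0],
    [0,0,0,0,0],
    [0,0,0,0,0]
  ]
}}

```text
t: 22.3
position: [482.8, -1.3, 78.2]
orientation: [-0.434, 1.569, 0.237]
wrist_force: [1.0, 4.1, 6.9]
opening: 0.145
```

```bash
python3 st.py
```

```text
t 22.3 pos [482.771  -1.346  78.244] zyaw 38.47 F [0.963 4.093 6.917] M [ 0.816 -0.476  0.012] j6 -0.7 e6 0.027 op 0.145
```

Request:
{"fn": "servo_tool", "kwargs": {
  "motion": [
    [0.0001,0.0003,0.0003,3,0],
    [0.0001,0,0,3,0],
    [0,0,0,0,0],
    [0,0,0,0,0]
  ]
}}

```text
t: 22.7
position: [483.0, -1.1, 78.1]
orientation: [-0.492, 1.569, 0.075]
wrist_force: [2.0, 4.0, 6.8]
opening: 0.144
```

```bash
python3 st.py
```

```text
t 22.7 pos [482.955  -1.05   78.1  ] zyaw 32.48 F [2.047 4.028 6.759] M [ 0.617 -0.535 -0.013] j6 -0.594 e6 0.023 op 0.144
```

Request:
{"fn": "servo_tool", "kwargs": {
  "motion": [
    [0.0001,0,0,3,0],
    [0.0001,0,0,3,0],
    [0,0,0,0,0],
    [0,0,0,0,0]
  ]
}}

```text
t: 23.1
position: [483.1, -0.9, 78.0]
orientation: [-0.345, 1.569, 0.118]
wrist_force: [1.6, 4.5, 6.8]
opening: 0.143
```

```bash
python3 st.py
```

```text
t 23.1 pos [483.105  -0.939  77.998] zyaw 26.48 F [1.612 4.509 6.832] M [ 0.751 -0.461  0.078] j6 -0.489 e6 0.082 op 0.143
```

Request:
{"fn": "servo_tool", "kwargs": {
  "motion": [
    [0,0,0,0,0.03],
    [0,0,0,0,0.035],
    [0,0,0,0,0.035],
    [-0.03,0,0,0,0.035],
    [-0.04,0,0,0,0.035],
    [-0.02,0,0,0,0.06],
    [0,-0.0417,0.013,0,0.06],
    [0,-0.0417,0.013,0,0.06],
    [0,-0.0417,0.013,0,0.06],
    [0,-0.0417,0.013,0,0.06],
    [0,0,0,0,0.06],
    [0,0,0,0,0.06]
  ]
}}

```text
t: 24.3
position: [602.3, -127.7, 166.4]
orientation: [2.432, 1.569, 2.893]
wrist_force: [-0.8, 0.3, -0.5]
opening: 0.683
```

```bash
python3 wl.py w6;python3 st.py; python3 -c "
import cv2;i=cv2.imread('pics/w6.png');cv2.imwrite('pics/w6c.png',cv2.resize(i[100:240,220:420],None,fx=4,fy=4,interpolation=cv2.INTER_CUBIC))"
```

```text
t 24.3 pos [ 602.3 -127.7  166.4] zyaw 26.398454245764704 F [-0.8  0.3 -0.5] M [-0.  -0.1 -0. ] j6 -0.6890036777794643 op 0.6831566929750642
vise_head [301.7 111.3] 0.94 [548.1 -65.1   0. ]
tail_grip [386.7  79. ] 0.89 [603.2 -12.8  73. ]
tail_grip [261.6   0.8] 0.18 [492.7  -6.9  73. ]
pointer_tip [326.8 196.9] 0.66 [ 609.6 -129.9   28. ]
mark_30 [331.  193.7] 0.59 [ 612.7 -126.1   22. ]
clamp_knob [260.5   0.2] 0.55 [486.5  -3.1  56. ]
swivel_ring [267.7  14. ] 0.68 [486.1  -2.6  22. ]
t 24.7 pos [ 602.83  -126.563  167.719] zyaw 26.53 F [-0.28  -0.172 -0.902] M [-0.021 -0.16   0.024] j6 -0.689 e6 0.001 op 0.68
```

View pics/w6c.png

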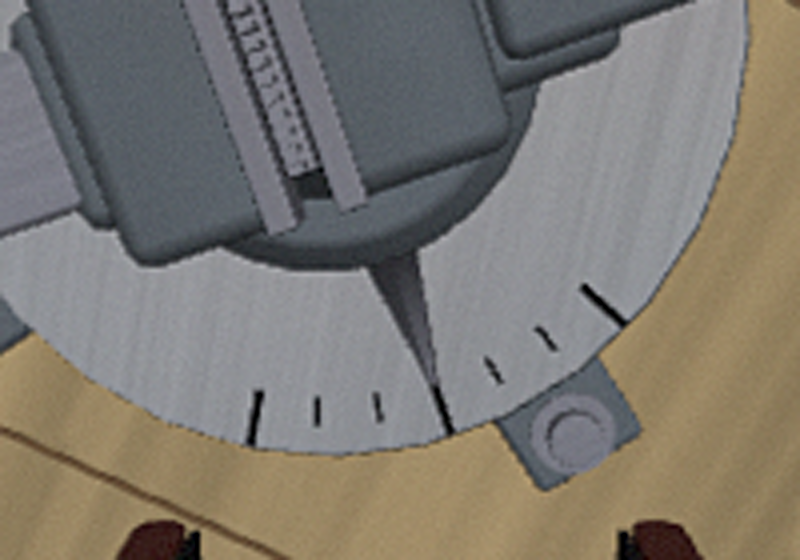

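```bash
python3 - <<'E'
from ang import *
S=manip.snapshot("wrist")
u=lambda x,y:(220+x/4,100+y/4)
for p in((433,388),(436,388)):run(S,{'0':u(259,392),'30':u(436,388),'60':u(585,287),'p':u(*p)},[545,-61])
E
```

```text
axis [550.9236414  -66.37438684] res [-0.43553639  0.83077834 -0.43615879 -0.27241575] angles {'0': np.float64(-76.02555286623044), '30': np.float64(-45.26921512753163), '60': np.float64(-14.503470805570696), 'p': np.float64(-45.53550395573819)} 0-30 30.75633773869881 30-60 30.765744321960934 rem 0.2662888282065623
axis [550.92880149 -66.38125409] res [-0.44344643  0.82226815 -0.44287411 -0.20222967] angles {'0': np.float64(-76.02774441150339), '30': np.float64(-45.26846223758664), '60': np.float64(-14.49996586406308), 'p': np.float64(-45.04982695923029)} 0-30 30.759282173916752 30-60 30.76849637352356 rem -0.2186352783563521
```

Request:
{"fn": "servo_tool", "kwargs": {
  "motion": [
    [0,0.0415,-0.0127,0,0.05],
    [0,0.0415,-0.0127,0,0.035],
    [0,0.0415,-0.0127,0,0.035],
    [0,0.0416,-0.0127,0,0.035],
    [0.03,0,0,0,0.035],
    [0.04,0,0,0,0.035],
    [0.0195,0,0,0,0.035],
    [0,0,0,0,0.035],
    [0,0,0,0,0.035],
    [0,0,0,0,0.035],
    [0,0,0,0,0.035]
  ]
}}

```text
t: 25.85
position: [484.6, -1.3, 79.2]
orientation: [-0.491, 1.568, -0.029]
wrist_force: [-0.9, -0.8, -0.2]
opening: 0.398
```

```bash
python3 st.py
```

```text
t 25.85 pos [484.585  -1.298  79.225] zyaw 26.48 F [-0.91  -0.839 -0.226] M [-0.006 -0.126 -0.023] j6 -0.489 e6 0.0 op 0.398
```

Request:
{"fn": "servo_tool", "kwargs": {
  "motion": [
    [0,0,0,0,0.02],
    [0,0,0,0,0],
    [0,0,0,0,0],
    [0,0,0,0,0],
    [0,0,0,0,0],
    [0,0,0,0,0]
  ]
}}

```text
t: 26.45
position: [483.7, -1.2, 78.2]
orientation: [-0.802, 1.571, -0.339]
wrist_force: [-1.0, -0.5, 4.6]
opening: 0.148
```

```bash
python3 st.py
```

```text
t 26.45 pos [483.656  -1.243  78.212] zyaw 26.49 F [-1.029 -0.545  4.627] M [-0.052  0.131  0.034] j6 -0.489 e6 0.043 op 0.148
```

Low side forces. Now tighten in small steps.

Request:
{"fn": "servo_tool", "kwargs": {
  "motion": [
    [0.0001,0,0,2.9,0],
    [0,0,0,0,0],
    [0,0,0,0,0]
  ]
}}

```text
t: 26.75
position: [483.7, -1.2, 78.2]
orientation: [-0.626, 1.571, -0.214]
wrist_force: [-1.7, 0.7, 6.7]
opening: 0.141
```

```bash
python3 st.py
```

```text
t 26.75 pos [483.717  -1.198  78.158] zyaw 23.6 F [-1.669  0.685  6.656] M [-0.088  0.042  0.115] j6 -0.439 e6 0.129 op 0.141
```

Request:
{"fn": "servo_tool", "kwargs": {
  "motion": [
    [0.0001,0,0,2.9,0],
    [0,0,0,0,0],
    [0,0,0,0,0]
  ]
}}

```text
t: 27.05
position: [483.8, -1.2, 78.1]
orientation: [-0.562, 1.57, -0.2]
wrist_force: [-1.7, 0.5, 8.2]
opening: 0.141
```

```bash
python3 st.py
```

```text
t 27.05 pos [483.795  -1.174  78.134] zyaw 20.71 F [-1.712  0.453  8.207] M [0.088 0.118 0.126] j6 -0.388 e6 0.213 op 0.141
```

Request:
{"fn": "servo_tool", "kwargs": {
  "motion": [
    [0.0001,0,0,2.9,0],
    [0,0,0,0,0],
    [0,0,0,0,0]
  ]
}}

```text
t: 27.35
position: [483.9, -1.1, 78.1]
orientation: [-0.328, 1.57, -0.017]
wrist_force: [-2.0, -0.1, 7.8]
opening: 0.147
```

```bash
python3 st.py
```

```text
t 27.35 pos [483.919  -1.149  78.116] zyaw 17.8 F [-1.978 -0.125  7.796] M [-0.01   0.083  0.104] j6 -0.338 e6 0.166 op 0.147
```

```bash
cat > tq.py <<'E'
from h import *
a=[]
for i in range(5):
    s=manip.read_state();a.append([s["moment"][2],s["joint_efforts"][5],*s["wrist_force"]]);manip.snapshot("scene")
a=np.array(a);print(round(s["t"],2),s["position"].round(1),"Mz",a[:,0].round(3),a.mean(0).round(3))
E
python3 tq.py; python3 st.py
```

```text
27.55 [483.9  -1.2  78.1] Mz [0.104 0.095 0.175 0.146 0.088] [ 0.122  0.146 -1.504  0.241  7.451]
t 27.6 pos [483.913  -1.168  78.124] zyaw 17.8 F [-1.86   0.466  7.557] M [0.013 0.098 0.161] j6 -0.338 e6 0.139 op 0.143
```

Request:
{"fn": "servo_tool", "kwargs": {
  "motion": [
    [0.0001,0,0,2.9,0],
    [0,0,0,0,0],
    [0,0,0,0,0]
  ]
}}

```text
t: 27.9
position: [484.0, -1.2, 78.1]
orientation: [-0.376, 1.57, -0.116]
wrist_force: [-2.4, 0.7, 8.6]
opening: 0.143
```

```bash
python3 tq.py; python3 st.py
```

```text
28.1 [484.   -1.1  78.1] Mz [0.285 0.298 0.305 0.331 0.301] [ 0.304  0.309 -1.418  0.656  8.148]
t 28.15 pos [484.045  -1.146  78.108] zyaw 14.92 F [-1.433 -0.237  7.762] M [0.107 0.122 0.323] j6 -0.287 e6 0.302 op 0.146
```

Request:
{"fn": "servo_tool", "kwargs": {
  "motion": [
    [0,0,0,0.5,0],
    [0,0,0,0.5,0],
    [0,0,0,0,0],
    [0,0,0,0,0]
  ]
}}

```text
t: 28.55
position: [484.0, -1.1, 78.1]
orientation: [-0.409, 1.57, -0.166]
wrist_force: [-1.3, -0.4, 8.1]
opening: 0.141
```

```bash
python3 tq.py
```

```text
28.75 [484.   -1.2  78.1] Mz [0.439 0.367 0.389 0.378 0.344] [ 0.383  0.382 -1.094  0.629  8.048]
```

Request:
{"fn": "servo_tool", "kwargs": {
  "motion": [
    [0,0,0,0,0.03],
    [0,0,0,0,0.035],
    [0,0,0,0,0.035],
    [-0.03,0,0,0,0.035],
    [-0.04,0,0,0,0.035],
    [-0.02,0,0,0,0.06],
    [0,-0.0362,0.0225,0,0.06],
    [0,-0.0362,0.0225,0,0.06],
    [0,-0.0362,0.0225,0,0.06],
    [0,-0.0362,0.0225,0,0.06],
    [0,0,0,0,0.06],
    [0,0,0,0,0.06]
  ]
}}

```text
t: 30.0
position: [605.2, -120.5, 166.7]
orientation: [2.587, 1.569, 2.828]
wrist_force: [-0.9, 0.2, -0.5]
opening: 0.688
```

```bash
python3 st.py; python3 wl.py w7; python3 -c "
import cv2;i=cv2.imread('pics/w7.png');cv2.imwrite('pics/w7c.png',cv2.resize(i[0:280,160:530],None,fx=2.1,fy=2.1,interpolation=cv2.INTER_CUBIC))"
```

```text
t 30.0 pos [ 605.207 -120.536  166.703] zyaw 13.81 F [-0.869  0.204 -0.483] M [-0.063 -0.075  0.03 ] j6 -0.457 e6 -0.04 op 0.688
t 30.0 pos [ 605.2 -120.5  166.7] zyaw 13.807966441335562 F [-0.9  0.2 -0.5] M [-0.1 -0.1  0. ] j6 -0.4570568108902655 op 0.6879457788111911
vise_head [283.4 126.4] 0.89 [550.7 -67.1   0. ]
tail_grip [351.7  75.4] 0.65 [603.7 -12.4  73. ]
tail_grip [322.7 200. ] 0.29 [ 605.8 -116.9   73. ]
pointer_tip [323.2 201.3] 0.6 [ 609.6 -129.6   28. ]
mark_30 [325.3 196.5] 0.79 [ 610.9 -125.6   22. ]
knob_grip [323.  197.2] 0.73 [ 605.  -112.6   80. ]
knob_grip [203.2  18.5] 0.65 [487.  -2.  80.]
clamp_knob [213.6  29.9] 0.79 [486.4  -3.4  56. ]
clamp_knob [282.5 126. ] 0.17 [556.5 -64.3  56. ]
```

View pics/w7c.png

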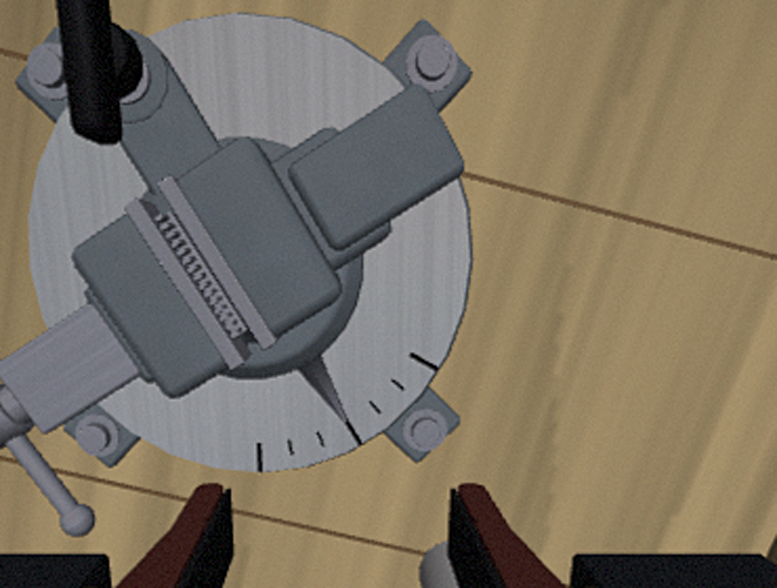

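```bash
python3 -c "
from station import manip
print(manip.finish_job())"
```

```text
the job is handed in; nothing more can be done
None
```

The vise now stands at the 30-degree mark with the swivel clamp done up again, and I handed the job in at about 30 s of the 72 s allowed.

- **Loosening and swinging:** I loosened the wing knob about 0.9 rad. I then swung the free head round by the knob instead of the tail, in three moves with a close look between them.
- **Pointer:** The last measured check, just before the final tightening, put it within about 0.3° of the mark. I only judged it by eye after the clamp was tight. That view showed the tip meeting the 30-degree line with nothing touching the vise.
- **Tightness:** I stopped at 0.38 N m averaged (single readings 0.34 to 0.44), against your 0.27 to 0.4. The readings were uneven: about 0.12, then 0.30, then 0.38 over the last small steps. Working back from the turning angle gives nearer 0.30, also in range.
- **Forces:** Wrist forces stayed below about 12 N in every reading I took.
- **Grip:** My first two grips on the knob closed on its hub instead of the wing, so I raised the gripper until it held the bar.
- **Other things:** I did not touch the blade or the things on the bench, though I took no final picture of the whole bench.

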